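# Unload the burn-in rack and sort the modules

### The arm

A 6-joint arm with a two-finger parallel gripper is mounted at the origin on the work surface. World frame = base frame: x ahead of the robot, y to its left, z up, the work surface at z = 0. Lengths are in mm, angles in rad, forces in N, time in s.
With the tool pointing down it reaches from about 325 to 900 mm from the base axis. Payload 6.1 kg.
Tool frame: the origin (TCP) lies at the very end of the fingers, on their centre line; the grasp point (between the pads) lies 19 mm behind it; x points along the fingers, y is the direction in which the jaws open and shut, and the axes are right-handed (so a half turn about x gives the same grasp; the last joint's range is limited). The gripper opens to 85 mm and grips with 20 to 120 N. Pads are 22 mm wide; open, the fingers measure 114 mm over their backs; the gripper's body (76 mm by 85 mm) begins 54 mm behind the grasp point. The pads swing forward as they close: fully open they stand 13 mm farther back than shut.
Start: joints at [-0.126, 0.22, 1.526, -0, 1.395, -0.126], TCP at [624.993, -0.003, 231.3] pointing down, gripper open.
Joint ranges: [-2.98, 2.98], [-0.91, 2.08], [0.09, 2.57], [-1.24, 4.39], [0.2, 2.65], [-2.68, 2.68]. Speed limits (rad/s): [2.57, 2.57, 3.01, 3.14, 3.14, 3.14].

### API

Orientations are given as [roll, pitch, yaw] about the fixed x, y, z axes, in that order (R = Rz(yaw) Ry(pitch) Rx(roll)).
In Python, from rig import * gives the robot as it stands.
- The arm moves only by the tool apply_moves, never from a script. Its argument "deltas" is a list of rows, each a list of 2 entries, a list of its own where there are three numbers: the shift along the tool's x, y, z in mm, then the turn about the tool's x in degrees. A call has 1 to 8 rows; each row is the pose to reach, as a shift and turn from the pose commanded when the call began, along the tool's axes at that moment; what a row does not reach only later rows make up. A row lasts 1/8 s, in which the tool goes at most 62.5 mm and 10.7 degrees, less where a joint would pass 70% of its speed; a pose out of reach is approached as far as the arm can. A call with a gripper value outside its range is refused whole. "jaw" is the opening, from 0 (shut) to 1 (fully open), set as the call begins (left out, the last holds). The fingers move at their own pace and stop on an object; "squeeze" is the grip in N (left out, the last holds). Time passes only in rows, so rows that repeat a pose let the fingers close. It gives the time, the measured TCP pose, the force and the opening at its end, in the units of the state.
- get_obs(): the state, without advancing time (a new reading comes with each control period).
- capture(name): name is "scene" or "side" or "wrist"; returns the picture (400x640x3 uint8, blue, green, red); there is no depth.
- camera_info(name): a dict with "K" (3x3 intrinsics, pixels), "extrinsics" (4x4, takes a point from world to camera coordinates); the wrist camera has in their place "mount" (4x4, takes a point from camera to tool coordinates, whose origin is the TCP and whose axes are the tool frame's). Camera axes: x right, y down, z forward; pixel columns grow to the right and rows downward; lengths in mm; the calibration is good to about 2 mm. A picture is of the moment at which its call begins: read the wrist's pose just before it. camera_info takes no time and is no camera call.
- hand_in(): hands the job in, once; it reports no verdict.
Trained networks look in the newest picture that a camera, given by its name, has taken for a name from the list of things; names that differ only in an ending like _2 or _b are one class to them, and where a whole thing is asked for, a point or a joint stands for the part that bears it (a point fixed in the world has none). Each returns a list of dicts, best first, with "confidence" (0 to 1); they miss things now and then, are a little off and sometimes report something else, mostly with a low value. They report only what shows in the picture. A call takes as long as a camera call. They do not tell look-alikes from the thing itself.
- search_frame(camera, target): "pixel" ([column, row] in pixels, amid what is visible of it).
- cut_out(camera, target): "mask" (400x640 bool, what is visible of it) and "pixel" ([column, row] in pixels, amid what is visible of it).
The state is a dict: "t": time; "joint_pos": joint angles; "qd": joint speeds; "joint_torque": joint torques, N m; "tool_pos": TCP position; "tcp_rot": TCP orientation; "contact_force": force on the tool from outside, world axes, zero at the start; "torque": the same for the moment, N m; "width": finger opening in mm.
Only numpy, scipy, OpenCV 4.12 (cv2) and the standard library are available. Lean on these libraries where they do the work, as an engineer would, in place of code of your own. Each camera call takes 0.05 s, during which the arm holds its last target. There are 200 camera calls.

### The job

The burn-in run is over: first switch the rack's isolator lever fully over to off, then unhook every power module from the rack by sliding it up its keyhole and drawing it off the stud, without forcing it. Put the modules marked green in the blue bin and those marked red in the red bin, both bins standing flat on the bench, and leave the other things on the bench where they are.

Things in the scene. Friction and masses are not known exactly. Their poses are not given: they have to be found in the camera images.
- rack: Fixed upright aluminium panel on two feet, 490 mm wide, 12 mm thick, top 203 mm above the bench. Origin: on the bench under the middle of its front face; +x is that face's outward normal (modules hang on it, away from the robot), y runs along it. Studs at y = -200, -100, 0, 100, 200 mm; a hung module's origin is at x = 26 mm, the stud's y, z = 101 mm (2 mm play).
- mid_stud (a point): Root of the middle one of the five like studs, on the panel's face, 185 mm above the bench. Each points along the rack's +x: an 8 mm shank 6 mm long, then an 18 mm head 5 mm thick, so it reaches 11 mm out of the panel. Studs without a module are bare.
- good_1: Loose dark grey power module, 50 (x) by 50 (y) by 100 mm (z), about 0.24 kg; a bright GREEN patch on top and upper front: passed. Origin: centre of its underside; z up when hung, +x away from the rack. Flat sides at y = +-25 mm are where to grip; the housing spans x = -11..25 mm, with a steel keyhole hanger plate at its back (x = -25). None if absent.
- good_1_mid (a point): Centre of module good_1, 50 mm above its underside. Keyhole in its back plate: an 11 mm slot whose closed top rests on the stud shank, opening below into a 26 mm wide end. Raised straight up by 18 mm (14 to 22), the wide end is over the stud's head; it then draws straight out along rack +x and is clear after 15 mm.
- good_2: Loose dark grey power module, 50 (x) by 50 (y) by 100 mm (z), about 0.24 kg; a bright GREEN patch on top and upper front: passed. Origin: centre of its underside; z up when hung, +x away from the rack. Flat sides at y = +-25 mm are where to grip; the housing spans x = -11..25 mm, with a steel keyhole hanger plate at its back (x = -25). None if absent.
- good_2_mid (a point): Centre of module good_2, 50 mm above its underside. Keyhole in its back plate: an 11 mm slot whose closed top rests on the stud shank, opening below into a 26 mm wide end. Raised straight up by 18 mm (14 to 22), the wide end is over the stud's head; it then draws straight out along rack +x and is clear after 15 mm.
- good_3: Loose dark grey power module, 50 (x) by 50 (y) by 100 mm (z), about 0.24 kg; a bright GREEN patch on top and upper front: passed. Origin: centre of its underside; z up when hung, +x away from the rack. Flat sides at y = +-25 mm are where to grip; the housing spans x = -11..25 mm, with a steel keyhole hanger plate at its back (x = -25). None if absent.
- good_3_mid (a point): Centre of module good_3, 50 mm above its underside. Keyhole in its back plate: an 11 mm slot whose closed top rests on the stud shank, opening below into a 26 mm wide end. Raised straight up by 18 mm (14 to 22), the wide end is over the stud's head; it then draws straight out along rack +x and is clear after 15 mm.
- bad_1: Loose dark grey power module, 50 (x) by 50 (y) by 100 mm (z), about 0.24 kg; a bright RED patch on top and upper front: failed. Origin: centre of its underside; z up when hung, +x away from the rack. Flat sides at y = +-25 mm are where to grip; the housing spans x = -11..25 mm, with a steel keyhole hanger plate at its back (x = -25). None if absent.
- bad_1_mid (a point): Centre of module bad_1, 50 mm above its underside. Keyhole in its back plate: an 11 mm slot whose closed top rests on the stud shank, opening below into a 26 mm wide end. Raised straight up by 18 mm (14 to 22), the wide end is over the stud's head; it then draws straight out along rack +x and is clear after 15 mm.
- bad_2: Loose dark grey power module, 50 (x) by 50 (y) by 100 mm (z), about 0.24 kg; a bright RED patch on top and upper front: failed. Origin: centre of its underside; z up when hung, +x away from the rack. Flat sides at y = +-25 mm are where to grip; the housing spans x = -11..25 mm, with a steel keyhole hanger plate at its back (x = -25). None if absent.
- bad_2_mid (a point): Centre of module bad_2, 50 mm above its underside. Keyhole in its back plate: an 11 mm slot whose closed top rests on the stud shank, opening below into a 26 mm wide end. Raised straight up by 18 mm (14 to 22), the wide end is over the stud's head; it then draws straight out along rack +x and is clear after 15 mm.
- blue_bin: Blue plastic bin for passed modules, loose on the bench, 0.7 kg, open on top: 160 mm (its x) by 240 mm (its y) outside, 75 mm high, walls and floor 4 mm. Origin: centre of its underside.
- red_bin: Red plastic bin for failed modules, loose on the bench, 0.7 kg, open on top: 160 mm (its x) by 240 mm (its y) outside, 75 mm high, walls and floor 4 mm. Origin: centre of its underside.
- power_unit: Fixed pale grey power unit of the rack, 130 mm (x) by 110 mm (y) by 60 mm high, display on its -x face; a yellow stripe on its top on the ON side (-x), a black one on the OFF side (+x). The isolator lever stands on its top. Origin: centre of its underside. It may stand on either side of the rack.
- isolator (a joint): Angle of the isolator lever: 0 = leaning to the unit's -x (ON), 1.0 rad = leaning to its +x (OFF), upright at 0.5. It swings about the unit's y axis, 64 mm above the bench over the unit's centre, needs about 2 N at the tip and stays where it is left.
- isolator_tip (a point): Centre of the red ball (26 mm diameter) at the end of the isolator lever, 70 mm from the pivot.
- solder_station: Bystander: fixed dark soldering station, 120 by 100 mm, 85 mm high with an iron in its holder up to 160 mm. Origin: centre of its underside.
- solder_reel: Bystander: grey reel of solder, 60 mm diameter, 46 mm high. Origin: centre of its underside.
- cleaner_bottle: Bystander: white bottle with a red cap, 56 mm diameter, 130 mm high. Origin: centre of its underside.
- multimeter: Bystander: yellow multimeter lying flat, 150 mm (x) by 75 mm (y) by 30 mm. Origin: centre of its underside.
Not all that is in view belongs to the job. What is shaped like the good_1 but orange or purple is not meant.

How it is judged (in metres and radians):
On the way:
1. The isolator lever is over to off (above 0.85 rad) (value of joint isolator above 0.85 rad), for 0.2 s.
At the end, for the whole second after the job is handed in: Isolator off (above 0.85 rad); the centre of each green-marked module lies in the blue bin, of each red-marked one in the red bin (within 75 mm of the bin centre along its x, 115 mm along its y, under 85 mm above its underside), at rest; both bins on the bench, tilted under 0.1 rad (value of joint isolator above 0.85 rad and angle between each of blue_bin, red_bin's own z axis and vertical below 0.1 rad and height (world z) of each of blue_bin, red_bin below 0.01 m and x of good_1_mid in the frame of blue_bin between -0.075 and 0.075 m and y of good_1_mid in the frame of blue_bin between -0.115 and 0.115 m and z of good_1_mid in the frame of blue_bin between 0 and 0.085 m and linear speed of each of good_1, good_2, good_3, bad_1, bad_2 below 0.03 m/s and x of good_2_mid in the frame of blue_bin between -0.075 and 0.075 m and y of good_2_mid in the frame of blue_bin between -0.115 and 0.115 m and z of good_2_mid in the frame of blue_bin between 0 and 0.085 m and x of good_3_mid in the frame of blue_bin between -0.075 and 0.075 m and y of good_3_mid in the frame of blue_bin between -0.115 and 0.115 m and z of good_3_mid in the frame of blue_bin between 0 and 0.085 m and x of bad_1_mid in the frame of red_bin between -0.075 and 0.075 m and y of bad_1_mid in the frame of red_bin between -0.115 and 0.115 m and z of bad_1_mid in the frame of red_bin between 0 and 0.085 m and x of bad_2_mid in the frame of red_bin between -0.075 and 0.075 m and y of bad_2_mid in the frame of red_bin between -0.115 and 0.115 m and z of bad_2_mid in the frame of red_bin between 0 and 0.085 m); the robot touches nothing.
It fails at once if A module is taken off the rack while the isolator is still on (value of joint isolator below 0.7 rad and distance of any of good_1, good_2, good_3, bad_1, bad_2 from where it was at the start of the episode above 0.03 m).
It fails at once if A module is wrenched against the rack (more than 60 N) (contact force between any of good_1, good_2, good_3, bad_1, bad_2 and rack above 60 N).
It fails at once if The solder reel, the bottle or the multimeter is moved by more than 3 cm (distance of any of solder_reel, cleaner_bottle, multimeter from where it was at the start of the episode above 0.03 m).
Of good_1, bad_1, good_2, bad_2, good_3 only 3 to 5 are there at a start; the rules pass over those that are not, and their reading is None.
At some moment in a run one of blue_bin, red_bin may be knocked a few centimetres aside while the robot is not near it.
It also fails if it takes over 210 s, if anything falls off the work surface, if the arm or the gripper's body presses on something with over 40 N, if the wrist force passes 120 N, or if a joint passes its speed limit or range.

## Working session

There is one attempt and no reset: what is moved stays moved. The work goes in short steps, Python scripts to look and compute and a tool call to move; the robot and the scene stay as the last step left them, time stands still between calls to the robot, and variables do not carry over. Pictures are saved under pics/ and viewed, about 12 in all and at most 16, crops included, and the job is handed in when it is done.

Besides the shell and the picture viewer there is one more tool, called after "Emit:" as name(argument=value, ...), one argument or row to a line, values as JSON. apply_moves: Moves the arm, as the interface text tells. Its arguments: {"type":"object","properties":{"deltas":{"type":"array","items":{"type":"array"}},"jaw":{"type":"number"},"squeeze":{"type":"number"}},"required":["deltas"]}

```bash
ls; mkdir -p pics
python3 - <<'E'
from rig import *
import cv2, numpy as np
print(get_obs())
a=capture("scene");b=capture("side")
cv2.imwrite("pics/scene.png",a);cv2.imwrite("pics/side.png",b)
for c in("scene","side","wrist"):
    i=camera_info(c);print(c,{k:np.round(v,3).tolist() for k,v in i.items()})
for c in("scene","side"):
  for t in("rack","good_1","bad_1","blue_bin","red_bin","power_unit","isolator_tip","solder_station","solder_reel","cleaner_bottle","multimeter"):
    print(c,t,[(np.round(d["pixel"]).tolist(),round(d["confidence"],2)) for d in search_frame(c,t)])
E
```

```text
pics
{'t': 0.0, 'joint_pos': array([-1.26086127e-01,  2.21233106e-01,  1.52763212e+00, -8.27391045e-06,
        1.39469317e+00, -1.26102704e-01]), 'qd': array([ 0.00149718,  0.00057862, -0.00073342, -0.00015018,  0.0001785 ,
        0.00038642]), 'joint_torque': array([-5.06932320e-04, -4.96913910e+01, -3.89390445e+01, -4.46828235e-04,
        1.12446505e-02,  2.49123751e-06]), 'tool_pos': array([6.24386785e+02, 7.98317113e-02, 2.30183797e+02]), 'tcp_rot': array([-1.69275656,  1.56883057,  3.01965046]), 'contact_force': array([ 0.27358529, -0.44952805,  0.17113656]), 'torque': array([-0.00816292, -0.0349377 , -0.00193324]), 'width': 85.45518574229352}
scene {'K': [[472.642, 0.0, 324.746], [0.0, 472.642, 204.809], [0.0, 0.0, 1.0]], 'extrinsics': [[0.038, 0.999, 0.018, -10.123], [0.724, -0.015, -0.689, -271.786], [-0.688, 0.039, -0.724, 1904.853], [0.0, 0.0, 0.0, 1.0]]}
side {'K': [[405.244, 0.0, 322.239], [0.0, 405.244, 203.55], [0.0, 0.0, 1.0]], 'extrinsics': [[0.919, -0.394, -0.003, -485.877], [-0.272, -0.629, -0.729, 241.95], [0.285, 0.671, -0.685, 1176.05], [0.0, 0.0, 0.0, 1.0]]}

[... 802 characters left out ...]
[410.0, 164.0], 0.55)]
side rack [([291.0, 219.0], 0.69)]
side good_1 [([276.0, 346.0], 0.89), ([289.0, 171.0], 0.87), ([403.0, 195.0], 0.72), ([296.0, 302.0], 0.7), ([384.0, 254.0], 0.58), ([315.0, 207.0], 0.57)]
side bad_1 [([333.0, 237.0], 0.74), ([274.0, 153.0], 0.56)]
side blue_bin [([338.0, 185.0], 0.97)]
side red_bin [([386.0, 255.0], 0.87)]
side power_unit [([249.0, 156.0], 0.6)]
side isolator_tip [([255.0, 145.0], 0.44)]
side solder_station [([345.0, 334.0], 0.7), ([291.0, 220.0], 0.63), ([383.0, 256.0], 0.61)]
side solder_reel [([336.0, 184.0], 0.73), ([286.0, 155.0], 0.5), ([250.0, 157.0], 0.45)]
side cleaner_bottle [([411.0, 334.0], 0.91)]
side multimeter [([206.0, 197.0], 0.71)]
```

Run:
```python
import cv2
a=cv2.imread("pics/scene.png")[130:340,150:510];cv2.imwrite("pics/scene_c.png",cv2.resize(a,None,fx=2.2,fy=2.2,interpolation=cv2.INTER_CUBIC))
b=cv2.imread("pics/side.png")[90:390,150:510];cv2.imwrite("pics/side_c.png",cv2.resize(b,None,fx=2,fy=2,interpolation=cv2.INTER_CUBIC))
```

```text
(no output)
```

View pics/scene_c.png

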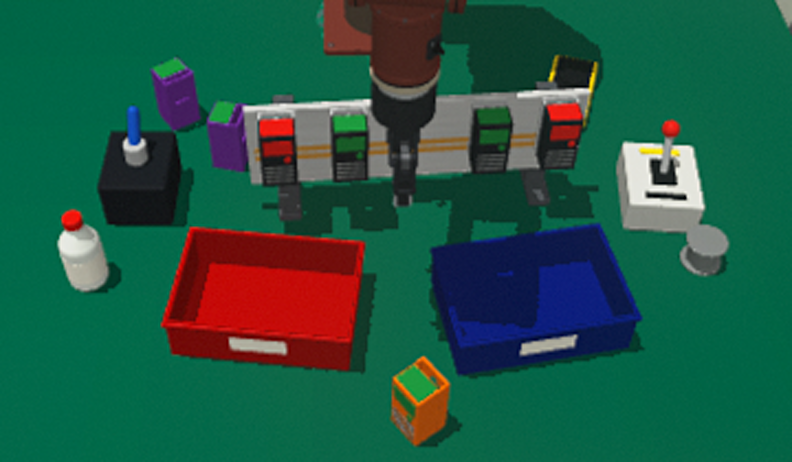

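View pics/side_c.png

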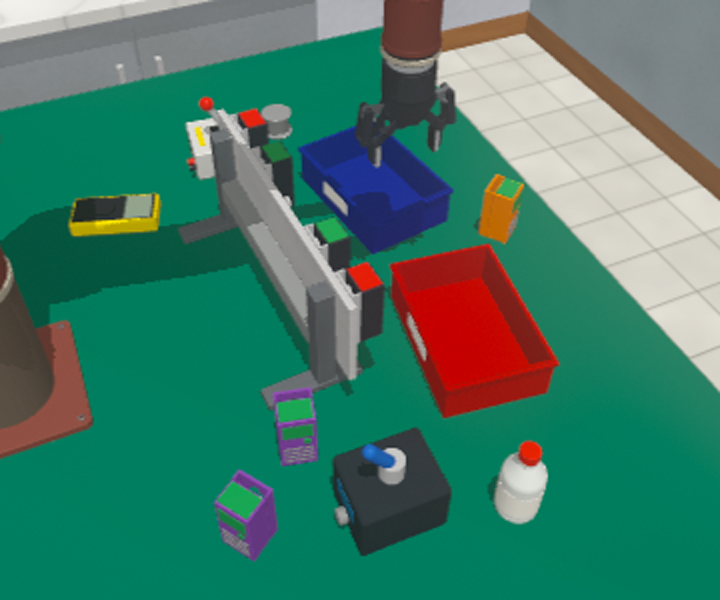

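The scene shows four modules hung on studs (crop): red (277,140), green (349,140), green (492,140), red (562,130). The middle stud appears bare. The red bin is at (265,295), the blue bin at (535,295), the power unit at (660,175) leaning ON (towards the robot). The orange and purple look-alikes are to be left alone.

```bash
cat > h.py <<'E'
from rig import *
import cv2, numpy as np
from scipy.spatial.transform import Rotation as Ro
def pose(o=None):
    o=o or get_obs(); T=np.eye(4); T[:3,:3]=Ro.from_euler("xyz",o["tcp_rot"]).as_matrix(); T[:3,3]=o["tool_pos"]; return T
def P(cam,T=None):
    """3x4 projection; T: tool pose for the wrist"""
    i=camera_info(cam); E=np.array(i["extrinsics"]) if "extrinsics" in i else np.linalg.inv(T@np.array(i["mount"]))
    return np.array(i["K"])@E[:3]
def proj(p,X): u=p@np.c_[np.atleast_2d(X),np.ones(len(np.atleast_2d(X)))].T; return (u[:2]/u[2]).T
def onplane(p,uv,z):
    """pixel -> world point at height z"""
    uv=np.atleast_2d(uv); out=[]
    for u,v in uv:
        A=np.array([p[0]-u*p[2],p[1]-v*p[2]]); s=np.linalg.solve(A[:,:2],-(A[:,2]*z+A[:,3])); out.append([*s,z])
    return np.array(out)
def tri(ps,uvs):
    A=np.concatenate([[q[0]-u*q[2],q[1]-v*q[2]] for q,(u,v) in zip(ps,uvs)]); return np.linalg.lstsq(A[:,:3],-A[:,3],rcond=None)[0]
E
python3 - <<'E'
from h import *
T=pose();print(np.round(T,3).tolist())
s,d=P("scene"),P("side")
f=lambda x,y,k:(x/2.2+150,y/2.2+130) if k else (x/2+150,y/2+90)
pts={"redL top":((277,129),(365,277)),"greenL top":((349,120),(333,231)),"greenR":((492,115),(276,154)),"redR":((562,110),(252,121)),"ball":((671,129),(206,104)),"bottle cap":((71,219),(530,452)),"reel":((706,240),(277,112))}
for k,(a,b) in pts.items(): print(k,np.round(tri([s,d],[f(*a,1),f(*b,0)])))
for n,c in {"red":[(188,230),(365,243),(352,368),(163,325)],"blue":[(432,250),(600,227),(638,320),(455,343)]}.items():
    print(n,"rim75",np.round(onplane(s,[f(*q,1) for q in c],75)).tolist())
w=capture("wrist");cv2.imwrite("pics/w0.png",w)
E
```

```text
[[0.0, 1.0, 0.0, 625.002], [0.0, 0.0, -1.0, -0.011], [-1.0, 0.0, -0.0, 231.308], [0.0, 0.0, 0.0, 1.0]]
redL top [ 491. -159.  195.]
greenL top [483. -62. 201.]
greenR [471. 138. 196.]
redR [464. 236. 197.]
ball [430. 415. 125.]
bottle cap [ 583. -436.  122.]
reel [575. 450.  43.]
red rim75 [[566.0, -287.0, 75.0], [595.0, -41.0, 75.0], [796.0, -62.0, 75.0], [725.0, -304.0, 75.0]]
blue rim75 [[610.0, 51.0, 75.0], [574.0, 291.0, 75.0], [733.0, 312.0, 75.0], [763.0, 70.0, 75.0]]
```

View pics/w0.png

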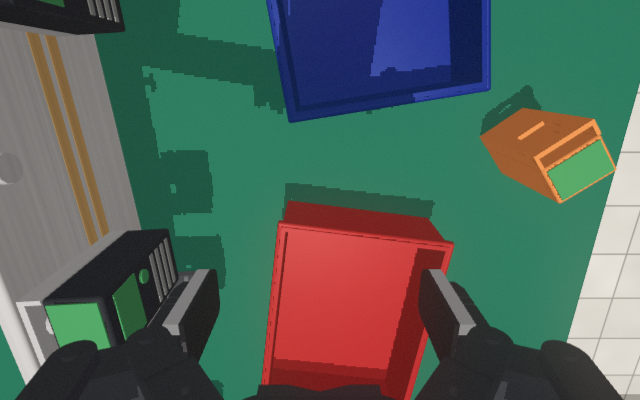

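The wrist view shows the left green module at (80,330), the rack at left, the red bin at (350,310) and the blue bin at (380,60). I'll turn the tool parallel to the rack and rise for a measuring view.

Emit:
apply_moves(
  deltas=[
    [[-20, -10, -5], 10.7],
    [[-40, -20, -10], 21.4],
    [[-60, -30, -15], 32.1],
    [[-80, -40, -20], 42.8],
    [[-100, -50, -25], 53.5],
    [[-120, -55, -30], 64.2],
    [[-140, -60, -35], 74.9],
    [[-150, -65, -40], 85.6],
  ],
  jaw=0,
)

```text
t: 2.25
tool_pos: [560.1, 40.1, 382.9]
tcp_rot: [2.99, 1.569, -0.081]
contact_force: [-0.1, 0.0, 0.6]
width: -0.0
```

Emit:
apply_moves(
  deltas=[
    [[0, 0, 0], 0],
    [[0, 0, 0], 0],
  ],
)

```text
t: 2.5
tool_pos: [559.9, 39.9, 380.6]
tcp_rot: [-0.002, 1.57, -3.063]
contact_force: [0.4, 0.7, 0.3]
width: -0.1
```

Run:
```python
from h import *
o=get_obs();T=pose(o);print(o["t"],np.round(T,3).tolist(),o["joint_pos"])
np.save("T1.npy",T)
w=capture("wrist");cv2.imwrite("pics/w1.png",w)
cv2.imwrite("pics/s1.png",capture("scene"));cv2.imwrite("pics/d1.png",capture("side"))
for t in("good_1","bad_1","blue_bin","red_bin","mid_stud"):
    try: print(t,[(np.round(d["pixel"]).tolist(),round(d["confidence"],2)) for d in search_frame("wrist",t)])
    except Exception as e: print(t,e)
```

```text
2.5 [[-0.001, 0.08, -0.997, 559.917], [-0.0, -0.997, -0.08, 39.858], [-1.0, -0.0, 0.001, 380.613], [0.0, 0.0, 0.0, 1.0]] [-6.93516503e-02  1.43958626e-02  1.47582122e+00 -1.14904534e-04
  1.65214420e+00  1.42099327e+00]
good_1 [([226.0, 236.0], 0.95), ([506.0, 306.0], 0.95), ([404.0, 238.0], 0.74), ([539.0, 348.0], 0.61)]
bad_1 [([491.0, 244.0], 0.93), ([136.0, 234.0], 0.87)]
blue_bin [([203.0, 61.0], 0.62)]
red_bin [([496.0, 74.0], 0.78)]
mid_stud [([304.0, 261.0], 0.71), ([202.0, 60.0], 0.67), ([499.0, 76.0], 0.63)]
```

View pics/w1.png

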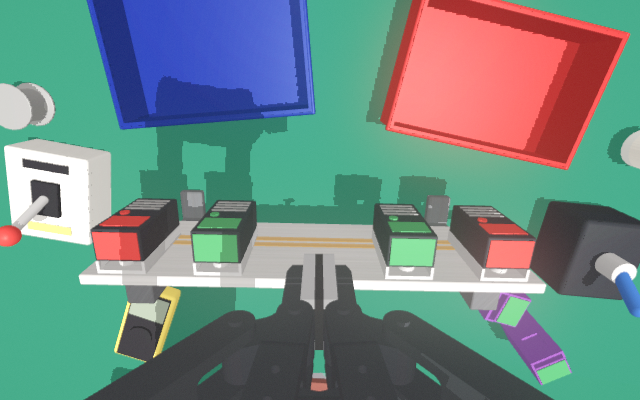

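The wrist view shows all four modules: red tops at (118,245) and (508,253), green tops at (217,247) and (411,250). The middle stud is bare, the unit and lever are at left with the ball at (8,235), and the bins are at the top.

Run:
```python
from h import *
T=np.load("T1.npy");p=P("wrist",T);w=cv2.imread("pics/w1.png").astype(int)
b,g,r=w[...,0],w[...,1],w[...,2]
C=[]
for n,m,box in (("redL+",(r>200)&(g<120),(80,160,215,280)),("grn+",(g>170)&(r<130),(180,260,225,280)),("grn-",(g>170)&(r<130),(370,450,225,280)),("red-",(r>200)&(g<120),(470,540,225,280))):
    x0,x1,y0,y1=box; mm=np.zeros(m.shape,np.uint8); mm[y0:y1,x0:x1]=m[y0:y1,x0:x1]
    c=max(cv2.findContours(mm,0,1)[0],key=cv2.contourArea); q=cv2.approxPolyDP(cv2.convexHull(c),3,True)[:,0]
    W=onplane(p,q,201);M=cv2.moments(c);ct=onplane(p,[(M["m10"]/M["m00"],M["m01"]/M["m00"])],201)[0];C.append(ct)
    print(n,q.tolist(),np.round(W[:,:2]).tolist(),np.round(ct,1))
C=np.array(C)
yl=np.array([200,100,-100,-200.]);
for sh in (0,):
    A=np.polyfit(yl,C[:,0],1),np.polyfit(yl,C[:,1],1);print(A)
cr=cv2.resize(w.astype(np.uint8)[190:300,80:550],None,fx=1.7,fy=1.7,interpolation=2);cv2.imwrite("pics/w1c.png",cr)
# two-view check of the heights and bins
for t in("blue_bin","red_bin"):
    for cam in("scene","side"):
        d=cut_out(cam,t)
        if d:
            c=max(cv2.findContours(d[0]["mask"].astype(np.uint8),0,1)[0],key=cv2.contourArea); q=cv2.approxPolyDP(cv2.convexHull(c),4,True)[:,0]
            print(t,cam,d[0]["confidence"],q.tolist(),np.round(onplane(P(cam),q,75)[:,:2]).tolist())
# bin rim corners wrist
print("blue near",np.round(onplane(p,[(122,129),(314,113)],75)),"red near",np.round(onplane(p,[(387,128),(567,168),(626,36)],75)))
print("ball",np.round(onplane(p,[(8,235)],125)),"unit top corners",np.round(onplane(p,[(7,148),(35,140),(110,154),(108,241),(5,235)],60)))
```

```text
redL+ [[92, 232], [135, 233], [139, 259], [98, 259]] [[480.0, 261.0], [482.0, 219.0], [453.0, 217.0], [449.0, 259.0]] [466.2 239.6 201. ]
grn+ [[220, 260], [195, 260], [193, 234], [222, 235]] [[458.0, 134.0], [456.0, 160.0], [486.0, 161.0], [487.0, 132.0]] [479.5 147.7 201. ]Traceback (most recent call last):
  File "<stdin>", line 8, in <module>
ZeroDivisionError: float division by zero
```

```bash
cat > fit.py <<'E'
from h import *
def tops(w,p,boxes,z=201,zs=None):
    w=w.astype(int);b,g,r=w[...,0],w[...,1],w[...,2];C=[]
    for col,(x0,x1,y0,y1) in boxes:
        m=(r>190)&(g<130) if col=="r" else (g>140)&(g-b>40)&(g-r>30)
        mm=np.zeros(m.shape,np.uint8); mm[y0:y1,x0:x1]=m[y0:y1,x0:x1]
        c=max(cv2.findContours(mm,0,1)[0],key=cv2.contourArea);q=cv2.boxPoints(cv2.minAreaRect(c));M=cv2.moments(c);u=(M["m10"]/M["m00"],M["m01"]/M["m00"])
        C.append([*u,*onplane(p,[u],z)[0,:2],M["m00"]])
    return np.array(C)
E
python3 - <<'E'
from fit import *
T=np.load("T1.npy");p=P("wrist",T);w=cv2.imread("pics/w1.png")
print(w[247,217],w[250,411],w[226,411],w[60,350])
C=tops(w,p,[("r",(80,160,215,280)),("g",(180,260,225,280)),("g",(370,450,225,280)),("r",(470,540,225,280))])
print(np.round(C,1))
yl=np.array([200,100,-100,-200.]);print(np.polyfit(yl,C[:,2],1),np.polyfit(yl,C[:,3],1))
for t in("blue_bin","red_bin"):
    for cam in("scene","side"):
        d=cut_out(cam,t)
        if d:
            c=max(cv2.findContours(d[0]["mask"].astype(np.uint8),0,1)[0],key=cv2.contourArea); q=cv2.approxPolyDP(cv2.convexHull(c),4,True)[:,0]
            print(t,cam,round(d[0]["confidence"],2),q.tolist(),np.round(onplane(P(cam),q,75)[:,:2]).tolist())
print("blue near",np.round(onplane(p,[(122,129),(314,113)],75)),"red near",np.round(onplane(p,[(387,128),(567,168),(626,36)],75)))
print("ball",np.round(onplane(p,[(8,235)],125)),"unit top",np.round(onplane(p,[(7,148),(35,140),(110,154),(108,241),(5,235)],60)))
cv2.imwrite("pics/w1c.png",cv2.resize(w[190:300,80:550],None,fx=1.7,fy=1.7,interpolation=2))
E
```

```text
[155 224 131] [163 229 140] [ 98 150  84] [144 175  83]
[[ 115.5  245.6  466.3  239.5 1145. ]
 [ 214.9  247.5  472.3  139.2 1124.5]
 [ 411.8  251.6  483.9  -60.8 1104.5]
 [ 509.6  253.8  489.4 -160.7 1127.5]]
[-5.78434981e-02  4.77968796e+02] [ 1.0005256  39.30801293]
blue_bin scene 0.81 [[421, 231], [440, 272], [435, 286], [357, 298], [346, 243]] [[565.0, 288.0], [721.0, 315.0], [769.0, 291.0], [802.0, 67.0], [608.0, 50.0]]
red_bin scene 0.56 [[236, 234], [315, 240], [307, 295], [229, 290], [224, 274]] [[564.0, -285.0], [594.0, -43.0], [789.0, -70.0], [767.0, -286.0], [713.0, -306.0]]
red_bin side 0.76 [[394, 212], [429, 272], [422, 286], [372, 298], [346, 239], [345, 223]] [[748.0, -69.0], [716.0, -312.0], [672.0, -344.0], [531.0, -324.0], [558.0, -112.0], [584.0, -51.0]]
blue near [[562. 289.  75.]
 [601.  50.  75.]] red near [[ 590.  -43.   75.]
 [ 558. -284.   75.]
 [ 717. -304.   75.]]
ball [[428. 416. 125.]] unit top [[522. 452.  60.]
 [536. 413.  60.]
 [525. 317.  60.]
 [395. 334.  60.]
 [393. 481.  60.]]
```

View pics/w1c.png

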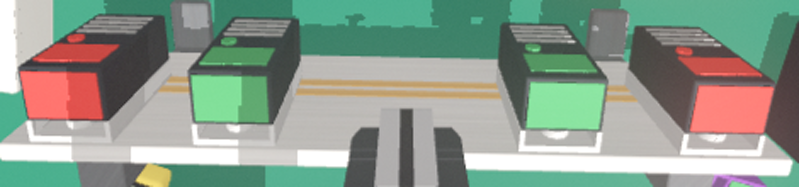

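The rack and module grasp points are measured: yaw about 3.3°, tops at 201 mm consistent. Next is the isolator.

Emit:
apply_moves(
  deltas=[
    [[20, -50, 20], 0],
    [[40, -100, 40], 0],
    [[60, -155, 60], 0],
    [[80, -210, 80], 0],
    [[100, -265, 100], 0],
    [[120, -320, 120], 0],
    [[140, -370, 140], 0],
    [[160, -391, 144], 0],
  ],
)

```text
t: 4.1
tool_pos: [384.6, 421.3, 220.8]
tcp_rot: [-1.547, 1.57, 1.675]
contact_force: [0.7, -1.0, -0.5]
width: -0.3
```

Emit:
apply_moves(
  deltas=[
    [[0, 0, 0], 0],
    [[0, 0, 0], 0],
  ],
)

```text
t: 4.35
tool_pos: [386.9, 418.5, 221.9]
tcp_rot: [3.021, 1.57, -0.044]
contact_force: [0.6, -0.1, -0.2]
width: 0.4
```

Run:
```python
from h import *
T=pose();p=P("wrist",T);print(np.round(T,3).tolist());w=capture("wrist");cv2.imwrite("pics/w2.png",w)
d=cut_out("wrist","isolator_tip");print([(x["pixel"],x["confidence"]) for x in d])
m=((w[...,2]>150)&(w[...,1]<60)).astype(np.uint8);print(cv2.connectedComponentsWithStats(m)[2:4])
```

```text
[[0.001, 0.077, -0.997, 386.914], [-0.0, -0.997, -0.077, 418.464], [-1.0, 0.0, -0.001, 221.928], [0.0, 0.0, 0.0, 1.0]]
[([333.6, 134.9], 0.83)]
(array([[     0,      0,    640,    400, 255995],
       [   634,     77,      1,      1,      1],
       [   636,     77,      4,      1,      4]], dtype=int32), array([[319.49380261, 199.50239262],
       [634.        ,  77.        ],
       [637.5       ,  77.        ]]))
```

View pics/w2.png

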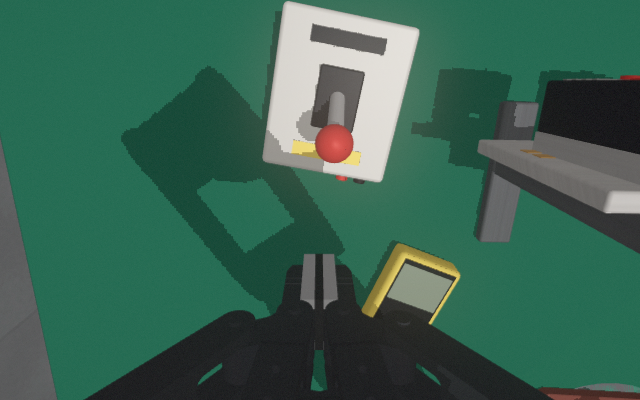

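The ball is at (334,143). The tool is behind it, and the multimeter at (410,285) lies lower than my path.

Run:
```python
from h import *
p=P("wrist",pose())
print(np.round(onplane(p,[(334,143)],125)),np.round(onplane(p,[(287,3),(417,29),(381,181),(264,160)],60)),np.round(onplane(p,[(400,245),(458,272),(365,315)],30)))
```

```text
[[430. 412. 125.]] [[524. 454.  60.]
 [513. 351.  60.]
 [388. 363.  60.]
 [399. 468.  60.]] [[312. 328.  30.]
 [285. 260.  30.]
 [222. 354.  30.]]
```

Emit:
apply_moves(
  deltas=[
    [[50, 2, 3], 0],
    [[100, 2, 3], 0],
    [[122, 2, 3], 0],
    [[122, 2, 3], 0],
  ],
)

```text
t: 4.95
tool_pos: [383.3, 415.0, 98.1]
tcp_rot: [0.63, 1.568, -2.436]
contact_force: [-0.3, -0.2, 0.7]
width: -0.3
```

Emit:
apply_moves(
  deltas=[
    [[0, 2, -12], 0],
    [[0, 4, -24], 0],
    [[0, 6, -36], 0],
    [[0, 8, -48], 0],
    [[0, 10, -58], 0],
    [[0, 12, -68], 0],
    [[0, 13, -76], 0],
    [[0, 13, -76], 0],
  ],
)

```text
t: 5.95
tool_pos: [459.0, 409.0, 98.3]
tcp_rot: [0.24, 1.566, -2.825]
contact_force: [-7.1, -0.5, 1.0]
width: 0.1
```

Emit:
apply_moves(
  deltas=[
    [[0, 1, -5], 0],
    [[0, 2, -10], 0],
    [[0, 2, -10], 0],
  ],
)

```text
t: 6.32
tool_pos: [460.5, 408.8, 97.6]
tcp_rot: [0.068, 1.55, -2.995]
contact_force: [-35.6, 1.4, 16.3]
width: 0.1
```

Emit:
apply_moves(
  deltas=[
    [[0, 0, -3], 0],
    [[0, 0, -3], 0],
  ],
)

```text
t: 6.58
tool_pos: [460.8, 408.9, 97.4]
tcp_rot: [0.096, 1.545, -2.967]
contact_force: [-44.3, -0.9, 22.6]
width: -0.1
```

The push has met a hard stop. I'll back off and look.

Emit:
apply_moves(
  deltas=[
    [[0, 0, 14], 0],
    [[0, -3, 40], 0],
    [[-60, -3, 60], 0],
    [[-122, -5, 70], 0],
    [[-122, -5, 70], 0],
  ],
)

```text
t: 7.2
tool_pos: [406.5, 410.6, 228.6]
tcp_rot: [-2.619, 1.557, 0.6]
contact_force: [-0.4, -0.1, -0.1]
width: -0.2
```

Run:
```python
from h import *
T=pose();p=P("wrist",T);print(np.round(T[:3,3],1));w=capture("wrist");cv2.imwrite("pics/w3.png",w)
piv=np.array([430+33.4,412-3.2,64]);ux=np.array([.995,-.095,0])
for a in(0,.5,.8,.85,.9,1.0,1.1): print(a,np.round(proj(p,piv+70*(np.sin(a-.5)*ux+np.array([0,0,np.cos(a-.5)])))))
s=[capture("scene"),capture("side")]
print([[(np.round(x["pixel"]),x["confidence"]) for x in search_frame(c,"isolator_tip")] for c in("scene","side","wrist")])
```

```text
[406.5 410.6 228.6]
0 [[321. 169.]]
0.5 [[330. 123.]]
0.8 [[335.  91.]]
0.85 [[336.  86.]]
0.9 [[337.  81.]]
1.0 [[339.  71.]]
1.1 [[340.  61.]]
[[(array([455., 206.]), 0.38)], [(array([274., 150.]), 0.68)], [(array([334.,  87.]), 0.75), (array([291.,   5.]), 0.69)]]
```

View pics/w3.png

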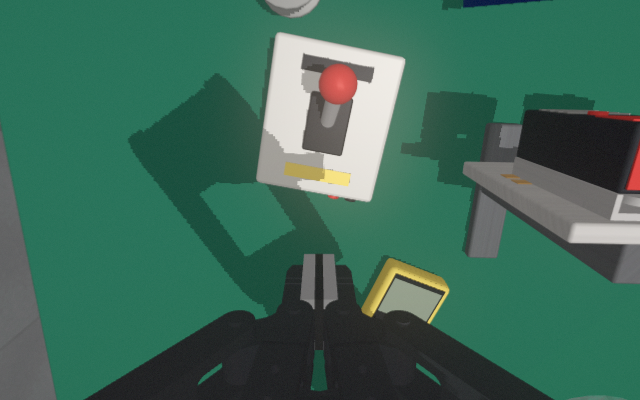

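Run:
```python
from h import *
o=get_obs();T=pose(o);p=P("wrist",T);print(np.round(T[:3,3],1),o["qd"].round(3))
w=capture("wrist");b,g,r=[w[...,i].astype(int) for i in range(3)]
m=((r>110)&(g<80)&(r>2*g)).astype(np.uint8)
n,l,s,c=cv2.connectedComponentsWithStats(m);
for i in range(1,n):
    if s[i,4]>300: print(s[i],c[i]); u=c[i] if c[i][1]<130 and 300<c[i][0]<380 else None
    else: continue
    if u is not None: print(np.round(onplane(p,[u],128),1)); ub=u
w2=cv2.imread("pics/w2.png");b,g,r=[w2[...,i].astype(int) for i in range(3)]
m=((r>110)&(g<80)&(r>2*g)).astype(np.uint8);n,l,s,c=cv2.connectedComponentsWithStats(m)
T2=np.array([[0.001,0.077,-0.997,386.914],[0,-0.997,-0.077,418.464],[-1,0,-0.001,221.928],[0,0,0,1]])
for i in range(1,n):
    if s[i,4]>300: print("before",c[i],np.round(onplane(P("wrist",T2),[c[i]],125.4),1))
print(np.round(onplane(p,[(278,34),(404,59),(371,201),(258,182)],60)))
```

```text
[402.8 407.2 219.1] [ 0.     0.    -0.002  0.001  0.004  0.   ]
[313  54  39  42 532] [326.04323308  73.67481203]
[[489.1 409.6 128. ]]
before [331.62011173 143.31564246] [[429.3 413.5 125.4]]
[[516. 448.  60.]
 [505. 347.  60.]
 [384. 359.  60.]
 [394. 461.  60.]]
```

Run:
```python
from h import *
def ball(w,box):
    x0,x1,y0,y1=box;h=cv2.cvtColor(w,cv2.COLOR_BGR2HSV);m=(((h[...,0]<8)|(h[...,0]>172))&(h[...,1]>140)&(h[...,2]>60)).astype(np.uint8)
    q=np.zeros_like(m);q[y0:y1,x0:x1]=m[y0:y1,x0:x1];c=max(cv2.findContours(q,0,1)[0],key=cv2.contourArea)
    return [np.round(v,1) for v in cv2.minEnclosingCircle(c)]+[cv2.contourArea(c)]
T2=np.array([[0.001,0.077,-0.997,386.914],[0,-0.997,-0.077,418.464],[-1,0,-0.001,221.928],[0,0,0,1]])
T=pose();w=capture("wrist");cv2.imwrite("pics/w4.png",w)
a=ball(cv2.imread("pics/w2.png"),(290,380,110,172));b=ball(w,(290,380,40,110))
print(a,b,np.round(onplane(P("wrist",T2),[a[0]],125.4),1),np.round(onplane(P("wrist",T),[b[0]],126),1))
sb,db=cv2.imread("pics/scene.png"),cv2.imread("pics/side.png");s,d=capture("scene"),capture("side")
u=[ball(sb,(445,465,180,200)),ball(db,(245,262,130,150)),ball(s,(445,470,190,220)),ball(d,(250,285,130,165))];print(u)
ps=[P("scene"),P("side")];print(np.round(tri(ps,[u[0][0],u[1][0]]),1),np.round(tri(ps,[u[2][0],u[3][0]]),1))
```

```text
[array([334. , 143.3]), np.float64(19.1), 1064.0] [array([332.5,  74.6]), np.float64(21.1), 1256.5] [[429.5 411.9 125.4]] [[488.9 405.6 126. ]]
[[array([454.5, 188. ]), np.float64(3.9), 35.5], [array([252.9, 141.5]), np.float64(3.3), 26.0], [array([456.5, 202. ]), np.float64(4.0), 40.5], [array([276. , 148.5]), np.float64(6.5), 63.5]]
[429.4 413.  127.6] [495.4 397.  110.7]
```

Three cues put the lever at about 0.98 rad: the force normal, the hard stop, and the ball against the unit's centre. I'll recheck it later. Next, the modules.

```bash
cat >> h.py <<'E'
def go(*targets,T=None,yaw=None):
    """deltas (tool axes at start) from the measured pose to world targets; yaw: wanted angle of tool y, deg"""
    T=pose() if T is None else T; print("at",np.round(T[:3,3],1),"yaw",round(np.degrees(np.arctan2(T[1,1],T[0,1])),2))
    for t in targets: print(t,"->",np.round(T[:3,:3].T@(np.array(t)-T[:3,3]),1))
    if yaw is not None: print("turn",round(np.degrees(np.arctan2(T[1,1],T[0,1]))-yaw,2))
E
python3 -c "
from h import *
go((472,139,300),yaw=-86.69)"
```

```text
at [403.1 407.7 220.2] yaw -85.61
(472, 139, 300) -> [-79.6 273.3 -48. ]
turn 1.08
```

Emit:
apply_moves(
  deltas=[
    [[-40, 30, 0], 0],
    [[-80, 85, -10], 1],
    [[-80, 140, -20], 1.1],
    [[-80, 195, -35], 1.1],
    [[-80, 250, -48], 1.1],
    [[-80, 273, -48], 1.1],
    [[-80, 273, -48], 1.1],
    [[-80, 273, -48], 1.1],
  ],
  jaw=1,
  squeeze=25,
)

```text
t: 8.7
tool_pos: [472.0, 140.1, 301.2]
tcp_rot: [-1.09, 1.57, 2.109]
contact_force: [0.8, 0.5, -0.0]
width: 85.5
```

Emit:
apply_moves(
  deltas=[
    [[0, 0, 0], 0],
    [[0, 0, 0], 0],
  ],
)

```text
t: 8.95
tool_pos: [471.9, 140.5, 301.2]
tcp_rot: [-0.551, 1.571, 2.65]
contact_force: [0.1, 0.9, 0.4]
width: 85.1
```

Run:
```python
from h import *
T=pose();np.save("T5.npy",T)
w=capture("wrist");cv2.imwrite("pics/w5.png",w)
go((472,139,156),yaw=-86.69)
p=P("wrist",T)
# rack model predicted: module top corners, grip midline
R=np.array([[.9983,-.0578],[.0578,.9983]]);O=np.array([477.97,39.3])-33*R[:,0]
print("rack O",O.round(1))
for y in(200,100,-100,-200):
    g=O+R@np.array([33,y]);q=np.array([[*(O+R@np.array([26+a,y+b])),201] for a,b in((25,-25),(25,25),(-11,25),(-11,-25))]);print(y,g.round(1));cv2.polylines(w,[proj(p,q).astype(int)],True,(255,255,0),1)
for y in (-25,25):
    pass
e=np.array([[*(O+R@np.array([x,y])),203] for x,y in((0,-245),(0,245),(-12,245),(-12,-245))]);cv2.polylines(w,[np.clip(proj(p,e),-2000,3000).astype(int)],True,(0,255,255),1)
cv2.imwrite("pics/w5o.png",w)
```

```text
at [471.9 140.3 301.3] yaw -86.62
(472, 139, 156) -> [145.3   1.3  -0. ]
turn 0.07
rack O [445.   37.4]
200 [466.4 239. ]
100 [472.2 139.1]
-100 [483.8 -60.5]
-200 [ 489.5 -160.4]
```

View pics/w5o.png

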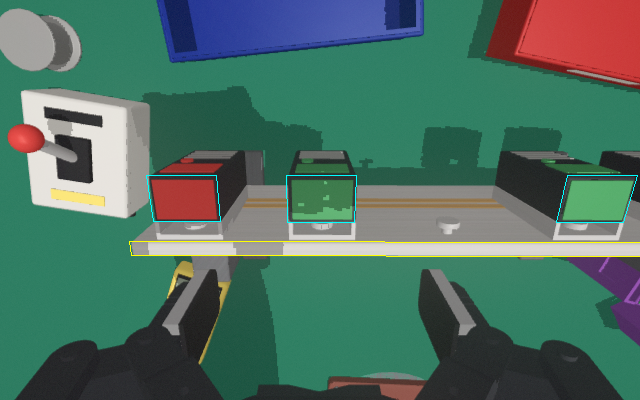

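The overlay matches the modules and panel edge within a pixel or two. The green module sits at (321,200), centred between the fingers, and the lever now leans to the OFF side. I'll descend and grip.

Emit:
apply_moves(
  deltas=[
    [[50, 1, 0], 0],
    [[95, 1, 0], 0],
    [[125, 1, 0], 0],
    [[145, 1, 0], 0],
    [[145, 1, 0], 0],
  ],
)

```text
t: 9.62
tool_pos: [470.7, 138.7, 154.6]
tcp_rot: [0.063, 1.567, -3.02]
contact_force: [0.2, 0.0, 0.0]
width: 85.0
```

Emit:
apply_moves(
  deltas=[
    [[0, 0, 0], 0],
    [[0, 0, 0], 0],
    [[0, 0, 0], 0],
    [[0, 0, 0], 0],
  ],
  jaw=0,
  squeeze=25,
)

```text
t: 10.12
tool_pos: [473.2, 138.6, 157.6]
tcp_rot: [-3.082, 1.568, 0.117]
contact_force: [1.1, 0.3, 5.7]
width: 49.7
```

Emit:
apply_moves(
  deltas=[
    [[-5, 0, 0], 0],
    [[-10, 0, 0], 0],
    [[-14, 0, 0], 0],
    [[-18, 0, 0], 0],
    [[-18, 0, 0], 0],
    [[-18, 0, 0], 0],
  ],
)

```text
t: 10.88
tool_pos: [472.3, 138.6, 174.8]
tcp_rot: [-3.072, 1.57, 0.128]
contact_force: [1.8, 0.3, -0.3]
width: 49.8
```

Run:
```python
from h import *
o=get_obs();print(o["contact_force"].round(1),o["width"]);T=pose(o)
go((472,139,174))
w=capture("wrist")
cv2.imwrite("pics/w6.png",cv2.resize(w[100:400,200:440],None,fx=2,fy=2))
```

```text
[ 1.8  0.3 -0.3] 49.775127773824835
at [472.3 138.6 174.8] yaw -86.7
(472, 139, 174) -> [ 0.8 -0.4  0.3]
```

View pics/w6.png

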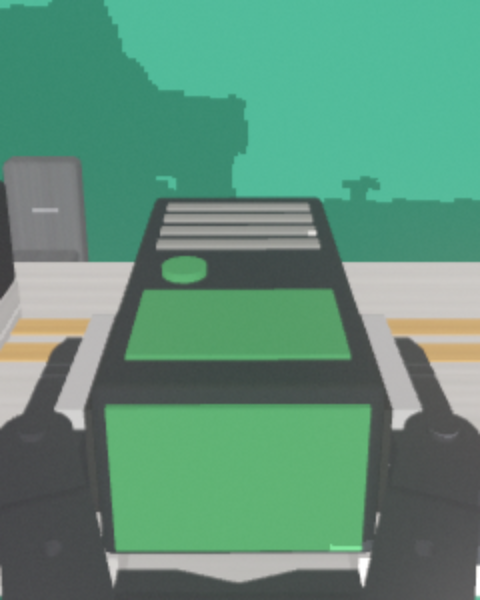

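The module is held square, its top patch centred at about (319,338) in the full picture. I'll check that it rose with the grip.

Run:
```python
from h import *
T=pose();p=P("wrist",T)
for z in(201,219):print(z,proj(p,[[472.2+a,139.1+.058*a,z] for a in(-15,0,15)]).round(1).tolist())
```

```text
201 [[318.6, 337.7], [318.6, 306.2], [318.6, 272.5]]
219 [[318.6, 372.9], [318.6, 338.5], [318.5, 301.2]]
```

It rose 18 mm. I'll draw it out.

Emit:
apply_moves(
  deltas=[
    [[0, 0, -4], 0],
    [[0, 0, -8], 0],
    [[0, 0, -13], 0],
    [[0, 0, -20], 0],
    [[-4, 0, -30], 0],
    [[-10, 0, -45], 0],
    [[-20, 0, -60], 0],
    [[-20, 0, -60], 0],
  ],
)

```text
t: 11.92
tool_pos: [533.8, 142.0, 195.4]
tcp_rot: [-3.092, 1.569, 0.107]
contact_force: [-0.7, -0.6, -1.6]
width: 49.8
```

Run:
```python
from h import *
o=get_obs();print(o["contact_force"].round(1),o["width"]);T=pose(o);np.save("T7.npy",T)
w=capture("wrist");cv2.imwrite("pics/w7.png",w);s=capture("scene");cv2.imwrite("pics/s7.png",s)
for t in("blue_bin","red_bin"):
    d=cut_out("wrist",t)
    for x in d[:1]:
        c=max(cv2.findContours(x["mask"].astype(np.uint8),0,1)[0],key=cv2.contourArea);print(t,x["confidence"],cv2.approxPolyDP(cv2.convexHull(c),4,True)[:,0].tolist())
go((662,226,174),(662,226,62))
```

```text
[-0.7 -0.6 -1.6] 49.81476813322769
blue_bin 0.96 [[452, 108], [124, 144], [83, 0], [453, 0]]
red_bin 0.62 [[639, 0], [639, 150], [569, 136], [524, 120], [567, 0]]
at [531.3 142.  193.7] yaw -86.7
(662, 226, 174) -> [  19.5  -76.3 -135.4]
(662, 226, 62) -> [ 131.5  -76.3 -135.5]
```

View pics/w7.png

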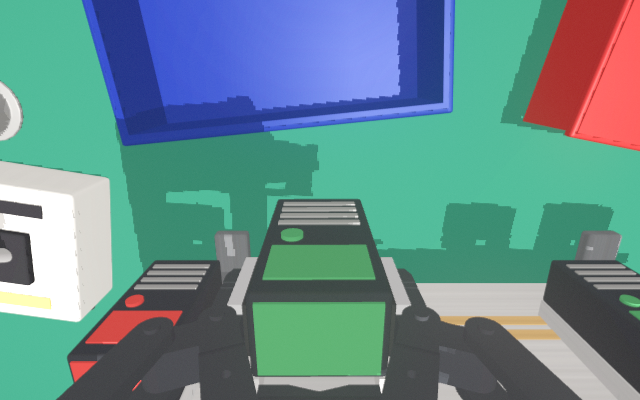

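It is off the stud. The blue bin's near rim runs from (124,144) to (452,108).

```bash
cat >> h.py <<'E'
def bincentre(p,a,b,z=75):
    """near-edge rim corners (pixels; a at +y end, b at -y end) -> centre and axes"""
    A,B=onplane(p,[a,b],z)[:,:2]; y=(A-B)/np.linalg.norm(A-B); x=np.array([y[1],-y[0]]); return (A+B)/2+80*x,x,y,np.linalg.norm(A-B)
E
python3 - <<'E'
from h import *
c,x,y,l=bincentre(P("wrist",np.load("T7.npy")),(124,143),(452,109));print(c.round(1),y.round(3),l.round(1),(c+45*y+7*np.array([1,.06])).round(1),(c-45*y+7*np.array([1,.06])).round(1))
E
```

```text
[661.7 182.7] [-0.158  0.987] 243.8 [661.5 227.6] [675.8 138.7]
```

Emit:
apply_moves(
  deltas=[
    [[0, -25, -40], 0],
    [[0, -50, -85], 0],
    [[0, -77, -125], 0],
    [[0, -77, -136], 0],
    [[30, -77, -136], 0],
    [[70, -77, -136], 0],
    [[105, -77, -136], 0],
    [[122, -77, -136], 0],
  ],
)

```text
t: 13.12
tool_pos: [660.9, 225.7, 69.3]
tcp_rot: [0.2, 1.566, -2.884]
contact_force: [-0.5, 0.5, -2.8]
width: 49.6
```

Emit:
apply_moves(
  deltas=[
    [[5, 0, 0], 0],
    [[10, 0, 0], 0],
    [[11, 0, 0], 0],
    [[11, 0, 0], 0],
  ],
)

```text
t: 13.62
tool_pos: [664.0, 226.9, 62.4]
tcp_rot: [-2.985, 1.569, 0.215]
contact_force: [-0.2, -0.1, -3.2]
width: 49.6
```

Emit:
apply_moves(
  deltas=[
    [[1.5, 0, 0], 0],
    [[3, 0, 0], 0],
    [[3, 0, 0], 0],
  ],
)

```text
t: 14.0
tool_pos: [664.3, 226.9, 61.5]
tcp_rot: [-3.055, 1.569, 0.144]
contact_force: [-5.8, -1.6, 11.3]
width: 49.9
```

Emit:
apply_moves(
  deltas=[
    [[0, 0, 0], 0],
    [[0, 0, 0], 0],
    [[0, 0, 0], 0],
    [[-20, 0, 0], 0],
    [[-60, 0, 0], 0],
    [[-110, 0, 0], 0],
    [[-150, 0, 0], 0],
    [[-190, 0, 0], 0],
  ],
  jaw=0.8,
)

```text
t: 15.0
tool_pos: [663.6, 226.8, 251.8]
tcp_rot: [-2.989, 1.569, 0.21]
contact_force: [0.3, -0.3, -1.1]
width: 68.4
```

Run:
```python
from h import *
go((484,-60.5,290),yaw=-86.69)
w=capture("wrist");cv2.imwrite("pics/w8.png",w);np.save("T8.npy",pose())
```

```text
at [663.6 226.8 251.8] yaw -86.7
(484, -60.5, 290) -> [-38.8 276.4 195.8]
turn -0.01
```

View pics/w8.png

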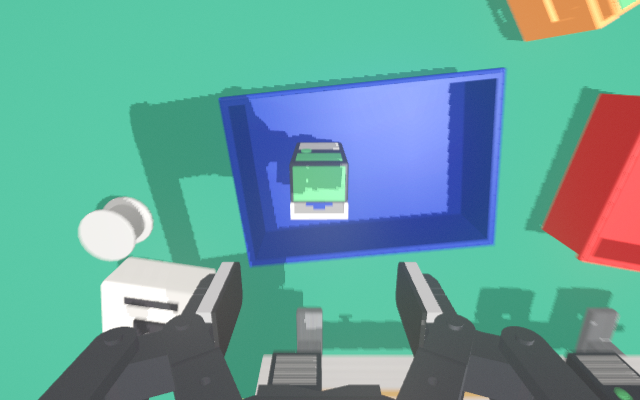

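The green module stands upright in the blue bin at (320,185). Next is the other green one.

Emit:
apply_moves(
  deltas=[
    [[-20, 45, 30], 0],
    [[-39, 95, 60], 0],
    [[-39, 145, 95], 0],
    [[-39, 195, 130], 0],
    [[-39, 245, 165], 0],
    [[-39, 276, 196], 0],
    [[-39, 276, 196], 0],
    [[-39, 276, 196], 0],
  ],
  jaw=1,
)

```text
t: 16.05
tool_pos: [484.1, -60.0, 288.3]
tcp_rot: [3.055, 1.569, -0.03]
contact_force: [0.3, -0.2, 0.3]
width: 85.6
```

Emit:
apply_moves(
  deltas=[
    [[0, 0, 0], 0],
    [[0, 0, 0], 0],
  ],
)

```text
t: 16.3
tool_pos: [484.0, -59.3, 287.2]
tcp_rot: [-0.737, 1.57, 2.464]
contact_force: [0.3, -0.4, 0.3]
width: 85.6
```

Run:
```python
from fit import *
go((484,-60.5,156),yaw=-86.69)
T=pose();w=capture("wrist");p=P("wrist",T);u=proj(p,[484,-60.5,201])[0].astype(int)
print(u,tops(w,p,[("g",(u[0]-45,u[0]+45,u[1]-28,u[1]+40))]).round(1))
```

```text
at [484.  -59.3 287.2] yaw -86.61
(484, -60.5, 156) -> [1.312e+02 1.200e+00 1.000e-01]
turn 0.08
[321 206] [[ 321.9  206.9  483.6  -61.  2499. ]]
```

The vision check agrees: the patch is at (483.6, -61).

Emit:
apply_moves(
  deltas=[
    [[50, 1.2, 0], 0],
    [[95, 1.2, 0], 0],
    [[120, 1.2, 0], 0],
    [[131, 1.2, 0], 0],
    [[131, 1.2, 0], 0],
  ],
)

```text
t: 16.98
tool_pos: [483.6, -61.0, 156.1]
tcp_rot: [-0.371, 1.57, 2.828]
contact_force: [0.6, 0.2, 0.7]
width: 85.4
```

Emit:
apply_moves(
  deltas=[
    [[0, 0, 0], 0],
    [[0, 0, 0], 0],
    [[0, 0, 0], 0],
    [[0, 0, 0], 0],
    [[-5, 0, 0], 0],
    [[-10, 0, 0], 0],
    [[-14, 0, 0], 0],
    [[-18, 0, 0], 0],
  ],
  jaw=0,
)

```text
t: 17.98
tool_pos: [483.7, -61.3, 174.3]
tcp_rot: [-1.164, 1.571, 2.035]
contact_force: [2.8, 0.8, -5.5]
width: 49.4
```

```bash
cat > lifted.py <<'E'
from fit import *
import sys
col,x,y=sys.argv[1],float(sys.argv[2]),float(sys.argv[3])
T=pose();w=capture("wrist");p=P("wrist",T);go((x,y,174))
for z in(201,219): print(z,proj(p,[x,y,z]).round(1))
u=proj(p,[x,y,217])[0].astype(int);print(tops(w,p,[(col,(u[0]-75,u[0]+75,u[1]-38,u[1]+50))])[:,:2].round(1))
E
python3 lifted.py g 484 -60.5
```

```text
at [483.8 -61.3 175. ] yaw -86.7
(484.0, -60.5, 174) -> [ 1.  -0.8 -0.2]
201 [[318.1 305.7]]
219 [[318.  338.1]]
[[318.7 338.2]]
```

Lifted 18 mm. I'll draw it out.

Emit:
apply_moves(
  deltas=[
    [[0, 0, -4], 0],
    [[0, 0, -8], 0],
    [[0, 0, -13], 0],
    [[0, 0, -20], 0],
    [[-4, 0, -30], 0],
    [[-10, 0, -45], 0],
    [[-20, 0, -60], 0],
    [[-20, 0, -60], 0],
  ],
)

```text
t: 19.02
tool_pos: [545.3, -58.0, 195.4]
tcp_rot: [2.839, 1.569, -0.244]
contact_force: [0.1, -0.4, -2.3]
width: 49.5
```

```bash
cat > bins.py <<'E'
from h import *
import sys
T=pose();o=get_obs();print(o["t"],o["contact_force"].round(1),o["width"].round(1));w=capture("wrist");cv2.imwrite("pics/"+sys.argv[1]+".png",w);capture("scene");capture("side")
ref={"blue_bin":((661.7,182.7),(-.158,.987)),"red_bin":((653,-174),(.132,.991))}
for t in ref:
    c,y=np.array(ref[t][0]),np.array(ref[t][1]);x=np.array([y[1],-y[0]])
    q=np.array([[*(c+a*x+b*y),75] for a,b in((-80,120),(-80,-120),(80,-120),(80,120))])
    for cam in("scene","side","wrist"):
        p=P(cam,T);e=proj(p,q);m=np.zeros((400,640),np.uint8)
        q0=np.r_[q,q*[1,1,0]];cv2.fillConvexPoly(m,cv2.convexHull(proj(p,q0).clip(-3000,3000).astype(np.int32)),1);d=cut_out(cam,t)
        if d and m.sum()>500:
            k=d[0]["mask"];iou=(k&(m>0)).sum()/(k|(m>0)).sum();mc=[np.mean(np.nonzero(z)[::-1],1).round(1).tolist() for z in(m,k)]
            print(t,cam,"conf",round(d[0]["confidence"],2),"iou",round(iou,2),"expected/seen",mc,e[:2].round().tolist())
E
python3 bins.py w9; python3 -c "
from h import *
go((676,138.7,194))"
```

```text
at [545.3 -58.  195.4] yaw -86.68
(676, 138.7, 194) -> [   1.5 -188.8 -141.9]Traceback (most recent call last):
  File "bins.py", line 3, in <module>
    T=pose();o=get_obs();print(o["t"],o["contact_force"].round(1),o["width"].round(1));w=capture("wrist");cv2.imwrite("pics/"+sys.argv[1]+".png",w);capture("scene");capture("side")
                                                                  ^^^^^^^^^^^^^^^^
AttributeError: 'float' object has no attribute 'round'
```

```bash
sed -i 's/o\["width"\].round(1)/round(o["width"],1)/' bins.py; python3 bins.py w9
```

```text
19.025 [ 0.1 -0.4 -2.3] 49.5
blue_bin scene conf 0.81 iou 0.84 expected/seen [[390.4, 264.1], [389.5, 265.5]] [[421.0, 231.0], [346.0, 241.0]]
blue_bin side conf 0.66 iou 0.49 expected/seen [[336.6, 182.1], [340.3, 182.9]] [[300.0, 163.0], [336.0, 201.0]]
blue_bin wrist conf 0.64 iou 0.0 expected/seen [[94.0, 59.6], [98.9, 315.8]] [[-141.0, 142.0], [173.0, 109.0]]
red_bin scene conf 0.92 iou 0.96 expected/seen [[270.8, 264.2], [270.1, 265.0]] [[315.0, 239.0], [237.0, 232.0]]
red_bin side conf 0.95 iou 0.95 expected/seen [[384.0, 254.2], [385.4, 254.8]] [[346.0, 221.0], [373.0, 282.0]]
red_bin wrist conf 0.64 iou 0.97 expected/seen [[484.2, 82.8], [483.3, 84.3]] [[305.0, 134.0], [606.0, 192.0]]
```

Bins unmoved. I'll place the second green module.

Emit:
apply_moves(
  deltas=[
    [[0, -45, -35], 0],
    [[0, -95, -70], 0],
    [[0, -145, -105], 0],
    [[0, -189, -142], 0],
    [[20, -189, -142], 0],
    [[60, -189, -142], 0],
    [[100, -189, -142], 0],
    [[122, -189, -142], 0],
  ],
)

```text
t: 20.48
tool_pos: [672.0, 137.9, 68.7]
tcp_rot: [0.088, 1.566, -2.997]
contact_force: [-0.4, -0.4, -2.3]
width: 49.6
```

Emit:
apply_moves(
  deltas=[
    [[6, 0, 0], 0],
    [[11, 0, 0], 0],
    [[14, 0, 0], 0],
    [[14, 0, 0], 0],
  ],
)

```text
t: 20.98
tool_pos: [676.2, 139.0, 61.4]
tcp_rot: [3.098, 1.567, 0.014]
contact_force: [-0.8, -1.2, 5.5]
width: 49.7
```

Emit:
apply_moves(
  deltas=[
    [[0, 0, 0], 0],
    [[0, 0, 0], 0],
    [[0, 0, 0], 0],
    [[-20, 0, 0], 0],
    [[-60, 0, 0], 0],
    [[-110, 0, 0], 0],
    [[-170, 0, 0], 0],
    [[-228, 0, 0], 0],
  ],
  jaw=0.72,
)

```text
t: 21.98
tool_pos: [674.4, 139.0, 290.1]
tcp_rot: [-3.087, 1.569, 0.113]
contact_force: [0.8, -0.3, 0.2]
width: 61.7
```

```bash
python3 -c "
from h import *
go((489.5,-160.4,290),yaw=-86.69)
cv2.imwrite('pics/w10.png',capture('wrist'))"
```

```text
at [674.4 139.  290.1] yaw -86.7
(489.5, -160.4, 290) -> [ -0.3 288.3 201.8]
turn -0.01
```

View pics/w10.png

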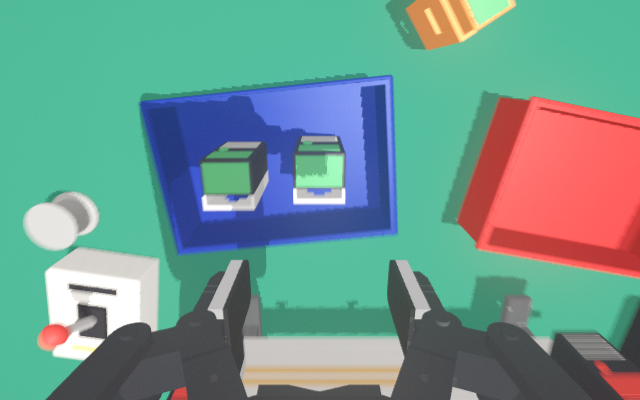

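Both green modules stand in the blue bin at (233,175) and (320,165). The lever's ball shows at (53,337), so I'll check its angle against the projection.

Run:
```python
from h import *
T=pose();p=P("wrist",T);q=P("wrist",np.load("T5.npy"))
for px in(456,463.4):
  piv=np.array([px,408.8,64]);ux=np.array([.995,-.095,0])
  for a in(0,.5,.8,.9,1.0): X=piv+70*(np.sin(a-.5)*ux+np.array([0,0,np.cos(a-.5)]));print(px,a,"now",proj(p,X).round(),"w5 seen(25,138)",proj(q,X).round())
```

```text
456 0 now [[ 69. 378.]] w5 seen(25,138) [[ 35. 206.]]
456 0.5 now [[ 61. 360.]] w5 seen(25,138) [[ 24. 175.]]
456 0.8 now [[ 62. 343.]] w5 seen(25,138) [[ 24. 152.]]
456 0.9 now [[ 63. 337.]] w5 seen(25,138) [[ 25. 145.]]
456 1.0 now [[ 65. 330.]] w5 seen(25,138) [[ 27. 137.]]
463.4 0 now [[ 68. 373.]] w5 seen(25,138) [[ 33. 199.]]
463.4 0.5 now [[ 60. 355.]] w5 seen(25,138) [[ 22. 167.]]
463.4 0.8 now [[ 61. 337.]] w5 seen(25,138) [[ 22. 144.]]
463.4 0.9 now [[ 62. 331.]] w5 seen(25,138) [[ 23. 136.]]
463.4 1.0 now [[ 64. 324.]] w5 seen(25,138) [[ 25. 129.]]
```

Emit:
apply_moves(
  deltas=[
    [[0, 45, 30], 0],
    [[0, 95, 65], 0],
    [[0, 145, 100], 0],
    [[0, 195, 135], 0],
    [[0, 245, 170], 0],
    [[0, 288, 202], 0],
    [[0, 288, 202], 0],
    [[0, 288, 202], 0],
  ],
  jaw=1,
)

```text
t: 23.02
tool_pos: [489.7, -160.1, 287.4]
tcp_rot: [2.954, 1.569, -0.131]
contact_force: [0.4, 0.0, 0.0]
width: 84.9
```

Emit:
apply_moves(
  deltas=[
    [[0, 0, 0], 0],
    [[0, 0, 0], 0],
  ],
)

```text
t: 23.28
tool_pos: [489.9, -159.1, 286.3]
tcp_rot: [-1.147, 1.571, 2.054]
contact_force: [-0.6, -0.3, 0.8]
width: 85.6
```

```bash
cat > pre.py <<'E'
from fit import *
import sys
col,x,y=sys.argv[1],float(sys.argv[2]),float(sys.argv[3])
go((x,y,156),yaw=-86.69)
T=pose();w=capture("wrist");p=P("wrist",T);u=proj(p,[x,y,201])[0].astype(int)
print(u,tops(w,p,[(col,(u[0]-45,u[0]+45,u[1]-28,u[1]+40))]).round(1))
E
python3 pre.py r 489.5 -160.4
```

```text
at [ 489.9 -159.1  286.3] yaw -86.59
(489.5, -160.4, 156) -> [130.3   1.3   0.5]
turn 0.1
[321 207] [[ 320.5  203.   492.6 -159.6 1977. ]]
```

Emit:
apply_moves(
  deltas=[
    [[50, 1, 0], 0],
    [[95, 1, 0], 0],
    [[120, 1, 0], 0],
    [[130, 1, 0], 0],
    [[130, 1, 0], 0],
  ],
)

```text
t: 23.95
tool_pos: [489.5, -160.8, 156.2]
tcp_rot: [-0.572, 1.57, 2.628]
contact_force: [0.3, -0.1, 0.1]
width: 85.2
```

Emit:
apply_moves(
  deltas=[
    [[0, 0, 0], 0],
    [[0, 0, 0], 0],
    [[0, 0, 0], 0],
    [[0, 0, 0], 0],
    [[-5, 0, 0], 0],
    [[-10, 0, 0], 0],
    [[-14, 0, 0], 0],
    [[-18, 0, 0], 0],
  ],
  jaw=0,
)

```text
t: 24.95
tool_pos: [489.5, -161.0, 174.3]
tcp_rot: [-1.881, 1.57, 1.318]
contact_force: [3.9, -0.7, -5.9]
width: 50.1
```

```bash
python3 lifted.py r 489.5 -160.4
```

```text
at [ 489.6 -161.1  175. ] yaw -86.7
(489.5, -160.4, 174) -> [ 1.  -0.7  0.1]
201 [[318.4 306.5]]
219 [[318.3 338.9]]
[[318.6 337.6]]
```

Emit:
apply_moves(
  deltas=[
    [[0, 0, -4], 0],
    [[0, 0, -8], 0],
    [[0, 0, -13], 0],
    [[0, 0, -20], 0],
    [[-4, 0, -30], 0],
    [[-10, 0, -45], 0],
    [[-20, 0, -60], 0],
    [[-20, 0, -60], 0],
  ],
)

```text
t: 26.0
tool_pos: [551.0, -157.9, 195.4]
tcp_rot: [2.69, 1.569, -0.393]
contact_force: [-0.4, 0.7, -1.8]
width: 50.0
```

```bash
python3 bins.py w11; python3 -c "
from h import *
go((654,-219,194),(666,-129,194))"
```

```text
26.0 [-0.4  0.7 -1.8] 50.0
blue_bin scene conf 0.85 iou 0.7 expected/seen [[390.4, 264.1], [391.2, 266.4]] [[421.0, 231.0], [346.0, 241.0]]
blue_bin side conf 0.7 iou 0.0 expected/seen [[336.6, 182.1], [207.9, 196.8]] [[300.0, 163.0], [336.0, 201.0]]
blue_bin wrist conf 0.76 iou 0.95 expected/seen [[40.4, 57.3], [39.2, 57.4]] [[-276.0, 142.0], [35.0, 109.0]]
red_bin scene conf 0.58 iou 0.96 expected/seen [[270.8, 264.2], [270.2, 264.9]] [[315.0, 239.0], [237.0, 232.0]]
red_bin side conf 0.82 iou 0.88 expected/seen [[384.0, 254.2], [387.8, 256.9]] [[346.0, 221.0], [373.0, 282.0]]
red_bin wrist conf 0.73 iou 0.96 expected/seen [[353.9, 80.0], [355.7, 81.5]] [[170.0, 133.0], [478.0, 192.0]]
at [ 549.  -157.7  194.2] yaw -86.71
(654, -219, 194) -> [ 1.000e-01  6.720e+01 -1.013e+02]
(666, -129, 194) -> [ 1.000e-01 -2.200e+01 -1.184e+02]
```

Emit:
apply_moves(
  deltas=[
    [[0, 20, -40], 0],
    [[0, 45, -75], 0],
    [[0, 67, -101], 0],
    [[0, 67, -101], 0],
    [[30, 67, -101], 0],
    [[70, 67, -101], 0],
    [[105, 67, -101], 0],
    [[121, 67, -101], 0],
  ],
)

```text
t: 27.45
tool_pos: [651.8, -217.5, 70.6]
tcp_rot: [-0.518, 1.566, 2.681]
contact_force: [0.3, 0.6, -2.4]
width: 49.6
```

Emit:
apply_moves(
  deltas=[
    [[6, 0, 0], 0],
    [[10, 0, 0], 0],
    [[13.5, 0, 0], 0],
    [[13.5, 0, 0], 0],
  ],
)

```text
t: 27.95
tool_pos: [655.1, -219.3, 61.5]
tcp_rot: [2.636, 1.568, -0.448]
contact_force: [-0.5, 0.1, 1.8]
width: 50.0
```

Emit:
apply_moves(
  deltas=[
    [[0, 0, 0], 0],
    [[0, 0, 0], 0],
    [[0, 0, 0], 0],
    [[-20, 0, 0], 0],
    [[-60, 0, 0], 0],
    [[-110, 0, 0], 0],
    [[-170, 0, 0], 0],
    [[-228, 0, 0], 0],
  ],
  jaw=0.72,
)

```text
t: 28.95
tool_pos: [653.9, -218.7, 291.7]
tcp_rot: [2.659, 1.569, -0.425]
contact_force: [0.8, -0.0, 0.2]
width: 61.5
```

```bash
python3 -c "
from h import *
go((466.4,239.2,290),yaw=-86.69)
cv2.imwrite('pics/w12.png',capture('wrist'))"
```

```text
at [ 653.9 -218.7  291.7] yaw -86.7
(466.4, 239.2, 290) -> [   1.  -468.   160.9]
turn -0.01
```

View pics/w12.png

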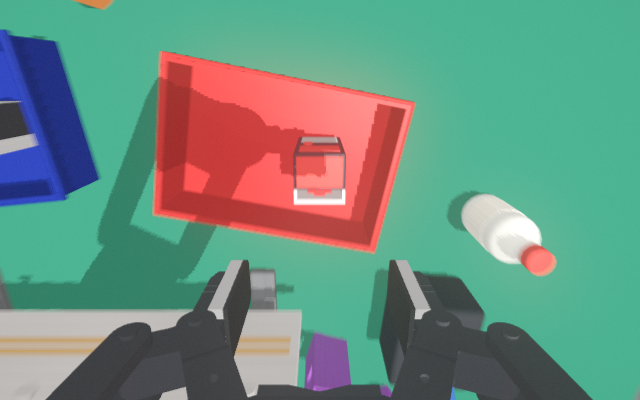

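The red module stands in the red bin at (320,170). Next is the last one, red at y≈239.

Emit:
apply_moves(
  deltas=[
    [[0, -58, 20], 0],
    [[0, -116, 40], 0],
    [[0, -174, 60], 0],
    [[0, -232, 80], 0],
    [[0, -290, 100], 0],
    [[0, -348, 120], 0],
    [[0, -406, 140], 0],
    [[0, -460, 160], 0],
  ],
  jaw=1,
)

```text
t: 30.0
tool_pos: [466.9, 233.1, 289.4]
tcp_rot: [-2.853, 1.568, 0.346]
contact_force: [0.9, 0.9, 0.8]
width: 85.5
```

Emit:
apply_moves(
  deltas=[
    [[0, -8, 1], 0],
    [[0, -8, 1], 0],
    [[0, -8, 1], 0],
  ],
)

```text
t: 30.38
tool_pos: [467.0, 238.0, 288.1]
tcp_rot: [2.504, 1.57, -0.582]
contact_force: [-0.0, 0.8, 0.6]
width: 85.6
```

```bash
python3 pre.py r 466.4 239.2
```

```text
at [467.  238.  288.1] yaw -86.79
(466.4, 239.2, 156) -> [132.1  -1.3   0.7]
turn -0.1
[317 206] [[ 318.6  206.9  466.2  238.5 2481.5]]
```

Emit:
apply_moves(
  deltas=[
    [[50, -1, 0.5], 0],
    [[95, -1, 0.5], 0],
    [[120, -1, 0.5], 0],
    [[132, -1, 0.5], 0],
    [[132, -1, 0.5], 0],
  ],
)

```text
t: 31.05
tool_pos: [466.0, 239.3, 155.5]
tcp_rot: [0.365, 1.57, -2.72]
contact_force: [-1.0, -0.5, -0.8]
width: 85.3
```

Emit:
apply_moves(
  deltas=[
    [[0, 0, 0], 0],
    [[0, 0, 0], 0],
    [[0, 0, 0], 0],
    [[0, 0, 0], 0],
    [[-5, 0, 0], 0],
    [[-10, 0, 0], 0],
    [[-14, 0, 0], 0],
    [[-18, 0, 0], 0],
  ],
  jaw=0,
)

```text
t: 32.05
tool_pos: [466.4, 239.9, 172.9]
tcp_rot: [2.877, 1.569, -0.208]
contact_force: [8.1, 0.4, -6.9]
width: 50.1
```

```bash
python3 lifted.py r 466.4 239.2
```

```text
at [466.5 240.  173.5] yaw -86.73
(466.4, 239.2, 174) -> [-0.5  0.8  0.1]
201 [[321.9 309. ]]
219 [[322.3 342.1]]
[[318.6 339. ]]
```

Emit:
apply_moves(
  deltas=[
    [[-0.5, 0, -4], 0],
    [[-0.5, 0, -8], 0],
    [[-0.5, 0, -13], 0],
    [[-0.5, 0, -20], 0],
    [[-4, 0, -30], 0],
    [[-10, 0, -45], 0],
    [[-20, 0, -60], 0],
    [[-20, 0, -60], 0],
  ],
)

```text
t: 33.1
tool_pos: [527.5, 243.7, 194.9]
tcp_rot: [-2.913, 1.568, 0.286]
contact_force: [0.6, -0.3, -2.6]
width: 49.9
```

```bash
python3 bins.py w13; python3 -c "
from h import *
go((640,0,220),(666,-129,220))"
```

```text
33.1 [ 0.6 -0.3 -2.6] 49.9
blue_bin scene conf 0.87 iou 0.69 expected/seen [[390.4, 264.1], [392.2, 266.0]] [[421.0, 231.0], [346.0, 241.0]]
blue_bin side conf 0.94 iou 0.7 expected/seen [[336.6, 182.1], [336.7, 183.5]] [[300.0, 163.0], [336.0, 201.0]]
blue_bin wrist conf 0.95 iou 0.72 expected/seen [[415.9, 61.7], [407.0, 75.2]] [[263.0, 142.0], [591.0, 109.0]]
red_bin scene conf 0.71 iou 0.0 expected/seen [[270.8, 264.2], [455.3, 202.3]] [[315.0, 239.0], [237.0, 232.0]]
red_bin side conf 0.86 iou 0.8 expected/seen [[384.0, 254.2], [384.8, 253.6]] [[346.0, 221.0], [373.0, 282.0]]
at [525.3 243.6 193.6] yaw -86.69
(640, 0, 220) -> [ -26.4  249.9 -100.4]
(666, -129, 220) -> [ -26.4  380.1 -118.9]
```

Emit:
apply_moves(
  deltas=[
    [[-15, 35, -15], 0],
    [[-26, 85, -35], 0],
    [[-26, 135, -50], 0],
    [[-26, 190, -70], 0],
    [[-26, 245, -85], 0],
    [[-26, 300, -100], 0],
    [[-26, 350, -110], 0],
    [[-26, 380, -119], 0],
  ],
)

```text
t: 34.55
tool_pos: [666.4, -131.7, 219.5]
tcp_rot: [0.968, 1.57, -2.118]
contact_force: [0.3, -0.2, -2.4]
width: 50.1
```

Emit:
apply_moves(
  deltas=[
    [[0, 0, 0], 0],
    [[0, 0, 0], 0],
  ],
)

```text
t: 34.8
tool_pos: [666.0, -128.3, 219.4]
tcp_rot: [-0.865, 1.57, 2.334]
contact_force: [0.6, 0.6, -2.4]
width: 50.3
```

```bash
python3 bins.py w14; python3 -c "
from h import *
go((666,-129,60.5))"
```

```text
34.8 [ 0.6  0.6 -2.4] 50.3
blue_bin scene conf 0.61 iou 0.69 expected/seen [[390.4, 264.1], [392.3, 266.3]] [[421.0, 231.0], [346.0, 241.0]]
blue_bin side conf 0.73 iou 0.65 expected/seen [[336.6, 182.1], [336.7, 184.6]] [[300.0, 163.0], [336.0, 201.0]]
blue_bin wrist conf 0.78 iou 0.75 expected/seen [[65.4, 150.7], [69.9, 149.8]] [[-138.0, 263.0], [115.0, 240.0]]
red_bin scene conf 0.7 iou 0.82 expected/seen [[270.8, 264.2], [271.3, 266.5]] [[315.0, 239.0], [237.0, 232.0]]
red_bin side conf 0.73 iou 0.78 expected/seen [[384.0, 254.2], [384.6, 254.8]] [[346.0, 221.0], [373.0, 282.0]]
red_bin wrist conf 0.79 iou 0.67 expected/seen [[369.6, 187.4], [372.6, 168.4]] [[223.0, 257.0], [474.0, 300.0]]
at [ 666.4 -128.4  220. ] yaw -86.66
(666, -129, 60.5) -> [159.5   0.5   0.5]
```

View pics/w14.png

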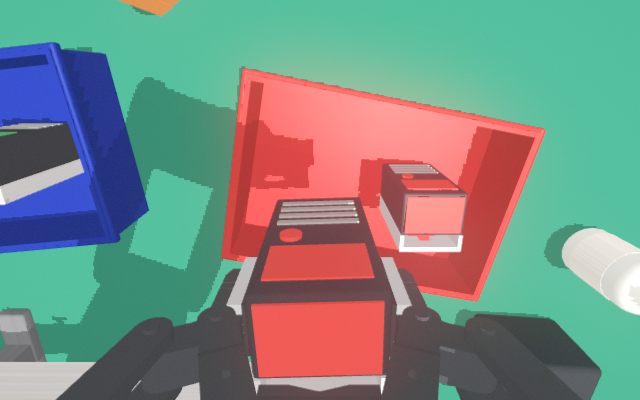

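The bin is where expected, with near rim corners at (224,257) and (474,300). The held module will go to its free side, so I'll lower it.

Emit:
apply_moves(
  deltas=[
    [[30, 0, 0], 0],
    [[75, 0, 0], 0],
    [[115, 0, 0], 0],
    [[140, 0, 0], 0],
    [[150, 0, 0], 0],
    [[156, 0, 0], 0],
    [[160, 0, 0], 0],
    [[160, 0, 0], 0],
  ],
)

```text
t: 36.25
tool_pos: [667.3, -129.2, 61.1]
tcp_rot: [2.772, 1.569, -0.312]
contact_force: [-0.1, -0.0, -2.3]
width: 50.2
```

Emit:
apply_moves(
  deltas=[
    [[0, 0, 0], 0],
    [[0, 0, 0], 0],
    [[0, 0, 0], 0],
    [[-20, 0, 0], 0],
    [[-60, 0, 0], 0],
    [[-110, 0, 0], 0],
    [[-170, 0, 0], 0],
    [[-228, 0, 0], 0],
  ],
  jaw=0.72,
)

```text
t: 37.25
tool_pos: [666.3, -128.9, 291.7]
tcp_rot: [2.772, 1.569, -0.312]
contact_force: [0.1, -0.2, 0.2]
width: 61.5
```

```bash
python3 bins.py w15; python3 -c "
from h import *
go((430,413,290),(383,416,230))"
```

```text
37.25 [ 0.1 -0.2  0.2] 61.5
blue_bin scene conf 0.96 iou 0.68 expected/seen [[390.4, 264.1], [392.4, 265.9]] [[421.0, 231.0], [346.0, 241.0]]
blue_bin side conf 0.97 iou 0.65 expected/seen [[336.6, 182.1], [337.0, 183.5]] [[300.0, 163.0], [336.0, 201.0]]
blue_bin wrist conf 0.65 iou 0.71 expected/seen [[79.9, 140.5], [85.0, 138.0]] [[-60.0, 232.0], [151.0, 212.0]]
red_bin scene conf 0.81 iou 0.75 expected/seen [[270.8, 264.2], [270.5, 266.0]] [[315.0, 239.0], [237.0, 232.0]]
red_bin side conf 0.81 iou 0.69 expected/seen [[384.0, 254.2], [386.0, 256.4]] [[346.0, 221.0], [373.0, 282.0]]
at [ 665.6 -128.6  285.9] yaw -86.7
(430, 413, 290) -> [  -2.9 -554.3  204. ]
(383, 416, 230) -> [  57.3 -559.9  250.6]
```

All four modules are placed. I'll recheck the lever more precisely from above the unit.

Emit:
apply_moves(
  deltas=[
    [[0, -58, 20], 0],
    [[0, -116, 40], 0],
    [[0, -174, 60], 0],
    [[0, -232, 80], 0],
    [[0, -290, 105], 0],
    [[0, -348, 130], 0],
    [[0, -406, 155], 0],
    [[0, -464, 180], 0],
  ],
  jaw=0,
)

```text
t: 38.7
tool_pos: [459.6, 323.0, 286.8]
tcp_rot: [0.431, 1.569, -2.653]
contact_force: [0.2, 0.5, -0.5]
width: -0.2
```

Emit:
apply_moves(
  deltas=[
    [[0, -50, 15], 0],
    [[0, -90, 24], 0],
    [[0, -90, 24], 0],
    [[0, -90, 24], 0],
    [[0, -90, 24], 0],
  ],
)

```text
t: 39.33
tool_pos: [432.4, 409.0, 287.4]
tcp_rot: [0.922, 1.57, -2.163]
contact_force: [0.0, -0.6, 0.1]
width: 0.2
```

Run:
```python
from h import *
o=get_obs();T=pose(o);np.save("T16.npy",T);print(T[:3,3].round(1),o["qd"].round(3))
w=capture("wrist");cv2.imwrite("pics/w16.png",w)
```

```text
[432.4 409.  287.4] [-0.004 -0.004 -0.002  0.002 -0.001  0.001]
```

View pics/w16.png

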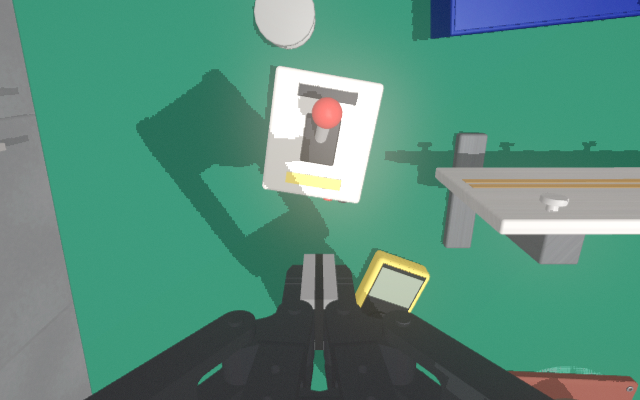

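Run:
```python
from h import *
p=P("wrist",np.load("T16.npy"))
C=onplane(p,[(278,68),(382,85),(360,202),(263,187)],60);S=onplane(p,[(328,95),(313,181)],60.5);print(C.round(1).tolist(),C.mean(0),S.round(1).tolist(),S.mean(0))
x=((C[0]-C[3])+(C[1]-C[2]));print("len",np.linalg.norm(C[0]-C[3]),np.linalg.norm(C[1]-C[2]),np.linalg.norm(C[0]-C[1]));x/=np.linalg.norm(x)
for c in(C.mean(0),S.mean(0)):
  for a in(.7,.8,.9,1,1.05):print(a,proj(p,np.r_[c[:2],64]+70*(np.sin(a-.5)*x+[0,0,np.cos(a-.5)])).round(1))
```

```text
[[522.7, 454.7, 60.0], [512.6, 350.7, 60.0], [387.8, 360.9, 60.0], [399.2, 468.8, 60.0]] [455.5753595  408.77940078  60.        ] [[500.0, 403.9, 60.5], [409.3, 414.4, 60.5]] [454.65029017 409.16168131  60.5       ]
len 124.2667375354358 125.19623233051034 104.46095173731648
0.7 [[323.6 136.8]]
0.8 [[324.9 128.5]]
0.9 [[326.1 120.3]]
1 [[327.2 112.3]]
1.05 [[327.7 108.5]]
0.7 [[323.1 137.9]]
0.8 [[324.3 129.5]]
0.9 [[325.5 121.3]]
1 [[326.7 113.4]]
1.05 [[327.2 109.6]]
```

The ball at (327,113) matches 1.0 rad exactly, so the isolator is fully off. Last look at the bins in both fixed views.

Run:
```python
from h import *
s,d=capture("scene"),capture("side")
cv2.imwrite("pics/final.png",np.hstack([cv2.resize(s[150:320,180:500],(400,213)),cv2.resize(d[100:313,180:580],(400,213))]).repeat(1,0))
for c in("scene","side"):
  for t in("good_1","bad_1"):print(c,t,[(np.round(x["pixel"]).tolist(),round(x["confidence"],2)) for x in search_frame(c,t)])
R=lambda c,y,k:[c[0]+k*y[0],c[1]+k*y[1],104]
for n,c,y in(("blue",(662,183),(-.158,.987)),("red",(653,-174),(.132,.991))):
  for k in(45,-45):print(n,proj(P("scene"),R(c,y,k)).round(),proj(P("side"),R(c,y,k)).round())
```

```text
scene good_1 [([376.0, 263.0], 0.96), ([254.0, 192.0], 0.9), ([408.0, 256.0], 0.75), ([338.0, 307.0], 0.75), ([226.0, 175.0], 0.6), ([469.0, 246.0], 0.17)]
scene bad_1 [([256.0, 262.0], 0.88), ([287.0, 262.0], 0.73)]
side good_1 [([402.0, 191.0], 0.92), ([275.0, 348.0], 0.73), ([297.0, 303.0], 0.71), ([339.0, 180.0], 0.69), ([329.0, 168.0], 0.65), ([376.0, 236.0], 0.2)]
side bad_1 [([375.0, 237.0], 0.92), ([389.0, 257.0], 0.85)]
blue [[408. 248.]] [[330. 160.]]
blue [[378. 253.]] [[344. 174.]]
red [[286. 252.]] [[380. 227.]]
red [[255. 249.]] [[391. 249.]]
```

View pics/final.png

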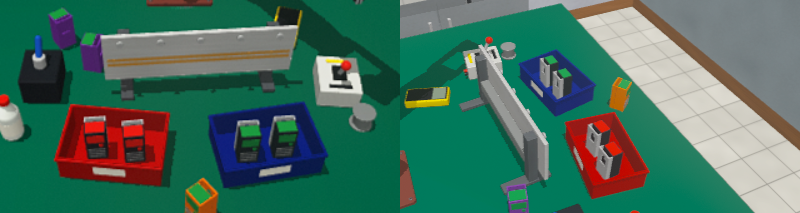

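The rack is empty. Two red modules stand in the red bin and two green in the blue bin, the bystanders are in place, the lever is off and the arm is clear. Handing in.

```bash
python3 -c "
from rig import *
print(hand_in())"
```

```text
the job is handed in; nothing more can be done
None
```

The job is handed in. I pushed the isolator to its stop, then lifted each of the four hung modules about 18 mm, drew it off its stud and stood it in its bin. Two green modules are in the blue bin and two red ones are in the red bin. The middle stud was bare, and I left the orange and purple look-alikes alone.

**Last checks:**
- **Isolator:** it reads about 1.0 rad, measured from above the unit. Two earlier estimates from a rougher pivot gave only about 0.86 rad, but the better view and the hard stop both support full off.
- **Modules and bins:** the fixed cameras show the rack empty, all four modules upright in the right bins, and both bins where I first measured them. The networks' bin outlines now overlap the prediction only 65–80%, which I put down to the modules covering part of the bins.
- **Bystanders:** the reel, bottle and multimeter look undisturbed in the pictures, but I did not measure their positions again.
- **Forces:** the largest wrist force read was about 50 N, at the lever's stop. While unhooking, the wrist readings between moves stayed below about 11 N. The force between module and rack itself is not measured.
- **Arm:** it is parked clear of everything.

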